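Park the hair clipper on its angled rest

ROBOT

A 7-joint arm with a two-finger parallel gripper is mounted at the origin on the work surface. World frame = base frame: x ahead of the robot, y to its left, z up, the work surface at z = 0. Lengths are in m, angles in rad, forces in N, time in s.
With the tool pointing down it reaches from about 0.35 to 0.9 m from the base axis. Payload 8.1 kg.
Tool frame: the origin (TCP) lies between the finger pads; the fingertips stand 14 mm ahead of it and the grasp point (between the pads) lies 5 mm behind it; z points along the fingers, y is the line along which they close (so a half turn about z gives the same grasp; the last joint's range is limited). The gripper opens to 85 mm and grips with 20 to 120 N. Pads are 22 mm wide; open, the fingers measure 114 mm over their backs; the gripper's body (76 mm by 85 mm) begins 54 mm behind the grasp point. The pads swing forward as they close: fully open they stand 13 mm farther back than shut.
Start: joints at [-1.323, 0.434, 0.025, 1.573, -0.012, 1.134, -0.075], TCP at [0.215, 0.587, 0.245] pointing down, gripper open.
Joint ranges: [-2.62, 2.62], [-0.44, 2.09], [-1.27, 1.32], [0.08, 2.57], [-1.32, 4.46], [0.12, 2], [-2.74, 2.74]. Speed limits (rad/s): [2.22, 2.22, 3.01, 3.01, 3.14, 3.14, 3.14].

INTERFACE

Orientations are given as a unit quaternion [w, x, y, z].
In Python, from cell import manip gives the robot as it stands. Calls block until the motion is done:
- manip.reach(position, orientation): joint-space move of the TCP to a pose.
- manip.servo_line(position, attitude=None, max_speed=0.15, stop_force=None): straight line of the TCP; attitude=None keeps the orientation; max_speed is the mean speed in m/s. With stop_force (N) it stops when the force on the tool has changed by that much, and returns True; else False.
- manip.move_j(angles): joint-space move.
- manip.let_go() and manip.clamp(grasp_force=None): open the fingers fully, or close them until they stop; grasp_force is the grip in N (None keeps the last).
- manip.hold(seconds).
- manip.solve_ik(position, orientation): joint angles nearest the present ones, or None.
- manip.get_obs(): the state.
- manip.get_image(name): name is "scene" or "top"; returns a dict with "color" (384x512x3 uint8, red, green, blue), "fx", "fy", "cx", "cy" (pixels), "world_to_cam" (4x4, takes a point from world to camera coordinates). Camera axes: x right, y up, looking along -z (the intrinsics and any distortion apply to the point x, -y, -z); pixel columns grow to the right and rows downward; lengths in m; the calibration is good to about 2 mm. A picture is of the moment at which its call begins. There is no depth.
A pose or a line that the arm cannot do raises manip.MotionError and nothing moves.
- manip.sign_off(): hands the job in; it is judged then, once.
Trained networks look in a picture, given as the dict that the camera call returned (one of the last four; its "shot" number tells which), for a name from the list of things; names that differ only in an ending like _2 or _b are one class to them, and where a whole thing is asked for, a point or a joint stands for the part that bears it (a point fixed in the world has none). Each returns a list of dicts, best first, with "confidence" (0 to 1); they miss things now and then, are a little off and sometimes report something else, mostly with a low value. They report only what shows in the picture. A call takes as long as a camera call.
- manip.outline_of(picture, query): "pixels" (384x512 bool, what is visible of it) and "point" ([column, row] in pixels, amid what is visible of it).
The state is a dict: "time_s": time; "joints": joint angles; "joint_vel": joint speeds; "joint_efforts": joint torques, N m; "tool_pos": TCP position; "eef_rot": TCP orientation; "contact_force": force on the tool from outside, world axes, zero at the start; "ft_torque": the same for the moment, N m; "opening": finger opening in m; "finger_force": force on a finger pad.
Only numpy, scipy, OpenCV 4.12 (cv2) and the standard library are available. Lean on these libraries where they do the work, as an engineer would, in place of code of your own. Each camera call takes 0.05 s, during which the arm holds its last target. There are 200 camera calls.

TASK

Pick up the full-size hair clipper lying on the green bench (not the small trimmer) from above and park it on the angled aluminium rest: lying flat on the slope, steel blade end downhill close against the stop, handle end uphill and overhanging, so that the next person can take it by its sides. Lower it into place before letting go, do not drop it, and leave the small trimmer where it lies.

Things in the scene. Friction and masses are not known exactly. Their poses are not given: they have to be found in the camera images.
- clipper_mid (a point): Full-size black hair clipper, loose, 0.24 kg, lying flat: 178 mm long, body 42 wide with parallel sides (blade head 46), 36 high. Point: its centre, 18 mm above the underside, by the balance point. x points to the plain handle end (88 mm off), -x to the steel blade end (90 mm off; starts roughly towards the robot), y across, z out of its top.
- rest_face: Face of the fixed aluminium rest, rising away from the robot at 20 deg. Origin: on the face, mid-width, at the foot of the stop, 40 mm above the bench; x up the slope, y across, z out of it. Stop 22 mm high; cheeks 16 mm high to x = 50, 64 mm apart; above them a bar 34 wide to x = 132. Clipper parked at the stop: centre at x 90, y 0, z 18, axes as the face's; it may slide down to the stop.
- trimmer_mid (a point): Small trimmer, the same shape and black plastic as the clipper but two thirds its size: 118 mm long, 28 wide, 24 high, loose, lying on the bench on the other side of the rest. To be left alone. The point is its centre, 12 mm above its underside.

How it is judged:
On the way:
1. the clipper is lowered into the rest while still held by the fingers (x of clipper_mid in the frame of rest_face between 0.07 and 0.13 m and y of clipper_mid in the frame of rest_face between -0.02 and 0.02 m and z of clipper_mid in the frame of rest_face between 0 and 0.04 m and contact force between the fingers and clipper above 0.5 N), for 0.1 s.
At the end, for the whole second after the job is handed in: The clipper rests, released and still, flat on the sloped face (within 11 degrees, centre 9 to 27 mm out of the face), handle end uphill, blade end within 18 mm of the stop, centred across the face within 13 mm (x of clipper_mid in the frame of rest_face between 0.08 and 0.108 m and y of clipper_mid in the frame of rest_face between -0.013 and 0.013 m and z of clipper_mid in the frame of rest_face between 0.009 and 0.027 m and angle between the x axis of clipper_mid and the x axis of rest_face, either way round below 0.19 rad and angle between the z axis of clipper_mid and the z axis of rest_face, either way round below 0.19 rad and angle between clipper_mid's own x axis and vertical below 1.42 rad and linear speed of clipper below 0.02 m/s and angular speed of clipper below 0.2 rad/s); the robot touches nothing.
It fails at once if the small trimmer is moved more than 30 mm (distance of trimmer_mid from where it was at the start of the episode above 0.03 m).
It also fails if it takes over 35 s, if anything falls off the work surface, if the arm or the gripper's body presses on something with over 40 N, if the wrist force passes 120 N, or if a joint passes its speed limit or range.

## Working session

There is one attempt and no reset: what is moved stays moved. The work goes in short steps, each a Python script; the robot and the scene stay as the last script left them, time stands still between calls to the robot, and variables do not carry over. Pictures are saved under pics/ and viewed, at most 10 in all, crops included, and the job is handed in when it is done.

```bash
mkdir -p pics
cat > h.py <<'E'
from cell import manip
import numpy as np, cv2
def snap(n,names,save=None):
    im=manip.get_image(n); out={}
    for q in names: out[q]=manip.outline_of(im,q)
    if save:
        c=cv2.cvtColor(im["color"],cv2.COLOR_RGB2BGR)
        for q,col in zip(names,[(0,0,255),(255,0,0),(0,255,255)]):
            if out[q]:
                cs,_=cv2.findContours(out[q][0]["pixels"].astype(np.uint8),0,2); cv2.drawContours(c,cs,-1,col,1)
        cv2.imwrite(save,c)
    return im,out
def ray(im,uv):
    T=np.array(im["world_to_cam"]);R=T[:3,:3];o=-R.T@T[:3,3]
    d=np.array([(uv[0]-im["cx"])/im["fx"],-(uv[1]-im["cy"])/im["fy"],-1.]);return o,R.T@d
def onplane(im,uv,z):
    o,d=ray(im,uv);return o+d*(z-o[2])/d[2]
def proj(im,p):
    T=np.array(im["world_to_cam"]);q=T[:3,:3]@np.asarray(p)+T[:3,3]
    return np.array([im["cx"]+im["fx"]*q[0]/-q[2],im["cy"]+im["fy"]*-q[1]/-q[2]])
E
python3 - <<'E'
from h import *
ims=[]
for n in("top","scene"):
    im,o=snap(n,["clipper_mid","rest_face","trimmer_mid"],f"pics/{n}0.png")
    print(n,[k for k in im], im["fx"],im["cx"],im["cy"], "cam",ray(im,(0,0))[0].round(3))
    for q,l in o.items():
        for e in l[:3]:
            r=cv2.minAreaRect(np.argwhere(e["pixels"])[:,::-1].astype(np.float32)); print(q,round(e["confidence"],2),np.round(e["point"],1),np.round(cv2.boxPoints(r),1).tolist(), onplane(im,e["point"],.02).round(3))
    ims.append(cv2.imread(f"pics/{n}0.png"))
cv2.imwrite("pics/both.png",cv2.resize(np.vstack(ims),None,fx=.78,fy=.78) if 0 else ims[0])
E
```

```text
top ['color', 'fx', 'fy', 'cx', 'cy', 'world_to_cam', 'shot'] 401.004625773814 258.598613524988 190.18835183193093 cam [ 0.377 -0.011  0.914]
clipper_mid 0.84 [383.7 181.8] [[364.20001220703125, 217.5], [378.70001220703125, 140.10000610351562], [401.3999938964844, 144.3000030517578], [386.8999938964844, 221.6999969482422]] [ 0.533 -0.29   0.02 ]
rest_face 0.98 [252.4 159.1] [[228.0, 176.8000030517578], [239.0, 111.19999694824219], [277.20001220703125, 117.5], [266.29998779296875, 183.1999969482422]] [0.587 0.006 0.02 ]
trimmer_mid 0.87 [151.2 209.9] [[133.0, 191.0], [147.10000610351562, 186.3000030517578], [163.60000610351562, 235.8000030517578], [149.5, 240.5]] [0.471 0.233 0.02 ]
scene ['color', 'fx', 'fy', 'cx', 'cy', 'world_to_cam', 'shot'] 407.9411940941573 249.33769701816422 187.89559895546168 cam [ 0.959 -0.122  0.794]
clipper_mid 0.77 [105.4 250.6] [[91.80000305175781, 285.1000061035156], [102.0999984741211, 204.5], [126.0, 207.5], [115.69999694824219, 288.1000061035156]] [ 0.551 -0.3    0.02 ]
rest_face 0.66 [257.7 214.9] [[230.10000610351562, 196.1999969482422], [271.20001220703125, 191.3000030517578], [278.70001220703125, 254.60000610351562], [237.60000610351562, 259.5]] [0.567 0.023 0.02 ]
trimmer_mid 0.97 [333.5 157.6] [[309.8999938964844, 146.1999969482422], [319.3999938964844, 135.60000610351562], [354.0, 166.60000610351562], [344.5, 177.1999969482422]] [0.476 0.241 0.02 ]
```

View pics/top0.png

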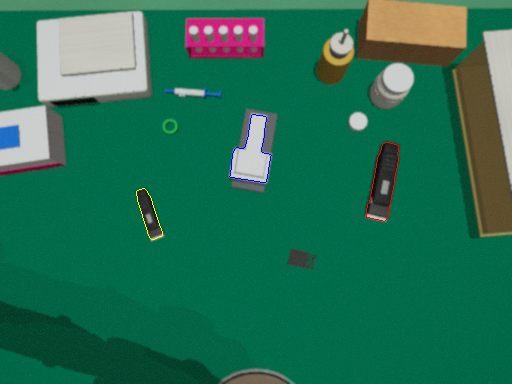

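View pics/scene0.png

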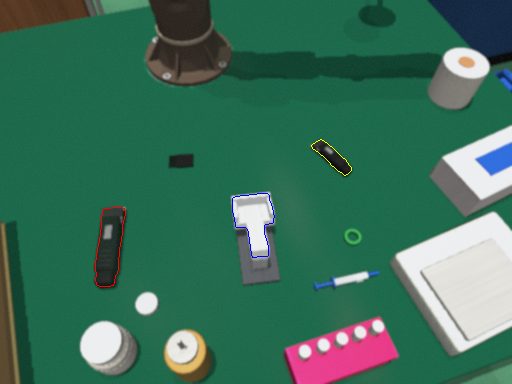

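The top view shows the clipper at (384,182) with its blade end at (377,219), the rest at (252,159) with its stop at the lower end, and the trimmer at (151,210). The outlines match the picture. Next I'll fit simple box models to both views.

```bash
cat >> h.py <<'E'
from scipy.optimize import minimize
def box(x0,x1,y0,y1,z0,z1): return np.array([[x,y,z] for x in(x0,x1) for y in(y0,y1) for z in(z0,z1)])
def sil(im,hulls,R,t,S=4):
    m=np.zeros((384*S,512*S),np.uint8)
    for h in hulls:
        p=np.array([proj(im,R@v+t) for v in h])
        cv2.fillConvexPoly(m,cv2.convexHull(np.round((p+.5)*S).astype(np.int32)),1)
    return cv2.resize(m.astype(np.float32),(512,384),interpolation=cv2.INTER_AREA)
def Rz(a): c,s=np.cos(a),np.sin(a);return np.array([[c,-s,0],[s,c,0],[0,0,1.]])
def Ry(a): c,s=np.cos(a),np.sin(a);return np.array([[c,0,s],[0,1,0],[-s,0,c]])
def fit(views,hulls,x0,z,pitch):
    def cost(p):
        R=Rz(p[2])@Ry(-pitch);t=np.array([p[0],p[1],z]);c=0
        for im,mask in views:
            s=sil(im,hulls(p),R,t);mk=mask.astype(np.float32);c+=1-np.minimum(s,mk).sum()/np.maximum(s,mk).sum()
        return c
    n=len(x0);sx=np.vstack([x0]+[np.array(x0)+np.eye(n)[i]*([.02,.02,.15,.003,.003][i]) for i in range(n)])
    r=minimize(cost,x0,method="Nelder-Mead",options=dict(initial_simplex=sx,xatol=2e-4,fatol=1e-4,maxiter=300));return r.x,r.fun
def clip(p): return [box(-.090,-.05,-.022,.022,-.016,.012),box(-.07,.088,-.020,.020,-.017,.017)]
def rest(p):
    w=.032+p[3]
    return [box(-p[3],0,-w,w,-.004,.022),box(0,.05,-w,-.032,-.004,.016),box(0,.05,.032,w,-.004,.016),box(0,.05,-w,w,-.004,0),box(0,.132,-.017,.017,-.004,0)]
E
python3 - <<'E'
from h import *
V={n:snap(n,["clipper_mid","rest_face"]) for n in("top","scene")}
for q,hf,x0,z,pt in(("clipper_mid",clip,[.53,-.29,-.1],.018,0),("rest_face",rest,[.53,.02,-.15,.005],.04,np.radians(20))):
    v=[(V[n][0],V[n][1][q][0]["pixels"]) for n in V if V[n][1][q]]
    for s in (v,v[:1],v[1:]): 
        r=fit(s,hf,x0,z,pt);print(q,r[0].round(4),round(r[1],3))
    # overlay
    p=fit(v,hf,x0,z,pt)[0]
    for im,n in((V["top"][0],"top"),(V["scene"][0],"scene")):
        f=f"pics/fit_{n}.png"
        c=cv2.imread(f) if q=="rest_face" else cv2.resize(cv2.cvtColor(im["color"],4),None,fx=3,fy=3,interpolation=2)
        m=cv2.resize(sil(im,hf(p),Rz(p[2])@Ry(-pt),np.array([p[0],p[1],z])),None,fx=3,fy=3)
        cs,_=cv2.findContours((m>.5).astype(np.uint8),0,2);cv2.drawContours(c,cs,-1,(0,0,255),1);cv2.imwrite(f,c)
a=cv2.imread("pics/fit_top.png")[300:690,640:1240];b=cv2.imread("pics/fit_scene.png")[540:900,250:850]
cv2.imwrite("pics/fit.png",cv2.resize(np.vstack([a,b]),None,fx=.8,fy=.8))
E
```

```text
clipper_mid [ 0.5353 -0.2896 -0.2369] 0.222
clipper_mid [ 0.5369 -0.2899 -0.2351] 0.08
clipper_mid [ 0.5352 -0.2895 -0.2438] 0.143
rest_face [ 0.5494  0.0136 -0.1825  0.0095] 0.187
rest_face [ 0.5481  0.0135 -0.174   0.0093] 0.048
rest_face [ 0.5478  0.0124 -0.1838  0.0053] 0.197
```

View pics/fit.png

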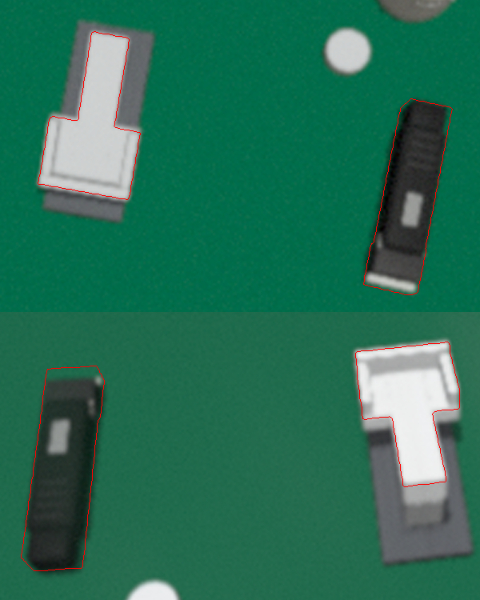

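The fits sit tightly on both objects: rest at (0.549, 0.0135), yaw -0.178; clipper at (0.536, -0.290), yaw -0.236. I'll grasp and lift.

```bash
cat >> h.py <<'E'
from scipy.spatial.transform import Rotation as Ro
def q(R): return Ro.from_matrix(R).as_quat()[[3,0,1,2]]
C=np.array([.536,-.2897,.018]);RC=Rz(-.236)
F=np.array([.5485,.0135,.04]);RF=Rz(-.178)@Ry(-np.radians(20))
FLIPS=[np.diag([1.,-1,-1]),np.diag([-1.,1,-1])]
E
python3 - <<'E'
from h import *
o=manip.get_obs();print(o["time_s"],np.round(o["eef_rot"],3))
best=[]
for i,G in enumerate(FLIPS):
    a=manip.solve_ik(C+[0,0,.12],q(RC@G));b=manip.solve_ik(F+RF@[.096,0,.1],q(RF@G))
    print(i,None if a is None else np.round(a,2),None if b is None else np.round(b,2))
    if a is not None and b is not None: best.append((np.abs(a-np.array(o["joints"])).max()+np.abs(np.array(a)-b).max(),i))
i=min(best)[1];open("flip","w").write(str(i));G=FLIPS[i]
manip.reach(C+[0,0,.12],q(RC@G))
manip.servo_line([C[0],C[1],.017],max_speed=.12,stop_force=15)
o=manip.get_obs();print(np.round(o["tool_pos"],4),o["contact_force"])
manip.clamp(45)
o=manip.get_obs();print(o["opening"],o["finger_force"],np.round(o["tool_pos"],4))
manip.servo_line([C[0],C[1],.2],max_speed=.15)
o=manip.get_obs();print(o["time_s"],o["opening"],o["finger_force"],o["contact_force"],np.round(o["tool_pos"],4))
for n in("top","scene"):
    im,u=snap(n,["clipper_mid"],f"pics/{n}1.png")
    h=[u["clipper_mid"][0]["confidence"]] if u["clipper_mid"] else None;print(h)
a=cv2.imread("pics/top1.png")[60:330,180:];b=cv2.imread("pics/scene1.png")[60:330,:330]
cv2.imwrite("pics/lift.png",np.hstack([a,b]))
E
```

```text
0.7 [0.    0.175 0.985 0.   ]
0 [-0.19  0.68  0.95  1.79 -0.64  1.02 -0.8 ] [-0.9   0.49  1.03  2.08 -0.72  0.54 -1.17]
1 [-0.1   0.61  0.78  1.78 -0.51  0.96  2.22] [-0.45  0.34  0.37  2.05 -0.04  0.44  1.3 ]
[ 0.5364 -0.2901  0.0177] [-0.4802144   0.58080709  0.48302137]
0.041215803710105185 46.89776122570038 [ 0.5363 -0.29    0.0175]
6.9833 0.04140917615503971 45.970314145088196 [ 0.03666579  0.13874146 -3.75936297] [ 0.5356 -0.2893  0.1991]
None
[0.91]
```

View pics/lift.png

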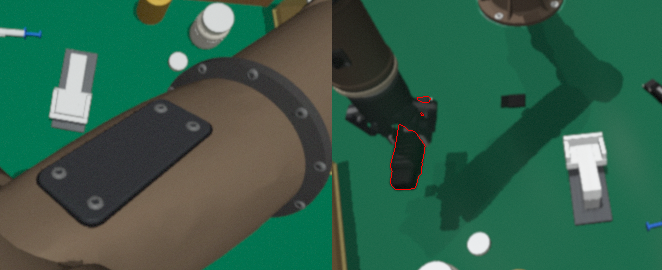

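The clipper is held in the fingers, handle end away from the robot (about (407,185) in the crop), and the rest is clear. I'll carry it to a hover above the rest and check.

Run:
```python
from h import *
G=FLIPS[int(open("flip").read())]
manip.reach(F+RF@[.097,0,.14],q(RF@G))
manip.servo_line(F+RF@[.097,0,.065],max_speed=.12)
o=manip.get_obs();print(o["time_s"],o["opening"],np.round(o["tool_pos"]-(F+RF@[.097,0,.065]),4),np.round(o["contact_force"],2))
P=np.array(o["tool_pos"]);Rt=Ro.from_quat(np.array(o["eef_rot"])[[1,2,3,0]]).as_matrix()@G.T
out=[]
for n in("top","scene"):
    im=manip.get_image(n);S=3;c=cv2.resize(cv2.cvtColor(im["color"],4),None,fx=S,fy=S,interpolation=2)
    for hs,R,t,col in((clip(0),Rt,P+Rt@[0,0,.0005],(0,0,255)),(rest([0,0,0,.007]),RF,F,(255,255,0))):
        cs,_=cv2.findContours((cv2.resize(sil(im,hs,R,t),None,fx=S,fy=S)>.5).astype(np.uint8),0,2);cv2.drawContours(c,cs,-1,col,1)
    u=(proj(im,P)*S).astype(int);out.append(c[max(0,u[1]-250):max(0,u[1]-250)+500,u[0]-200:u[0]+200])
h=min(x.shape[0] for x in out);cv2.imwrite("pics/hover.png",np.hstack([x[:h] for x in out]))
```

```text
9.1083 0.041187530583028445 [ 0.0003 -0.001   0.0004] [ 0.25 -0.1  -3.74]
```

View pics/hover.png

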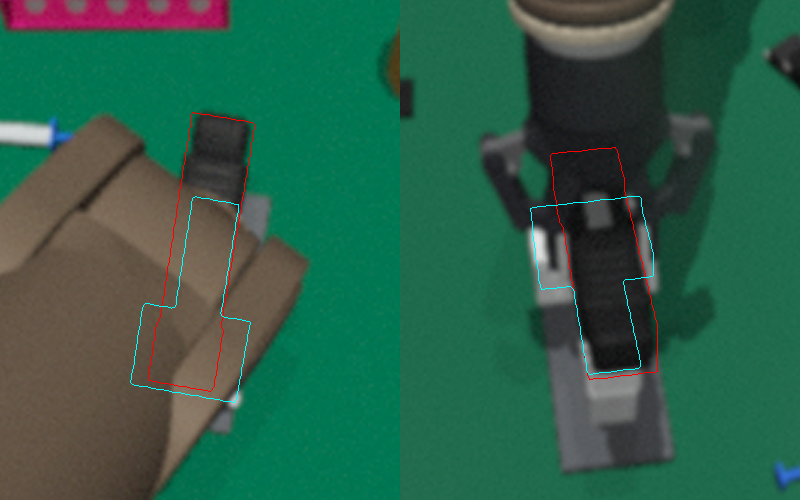

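The handle end is within about 2 mm of prediction in both views (top (222,118), scene (620,370)), and the rest outline matches. I'll lower it under force guard, release and retreat along the face normal.

Run:
```python
from h import *
G=FLIPS[int(open("flip").read())]
manip.servo_line(F+RF@[.097,0,.025],max_speed=.08,stop_force=12)
s=manip.servo_line(F+RF@[.097,0,.0125],max_speed=.025,stop_force=6)
manip.hold(.2)
o=manip.get_obs();print(s,o["time_s"],np.round(RF.T@(np.array(o["tool_pos"])-F),4),np.round(o["contact_force"],2),o["finger_force"])
P=np.array(o["tool_pos"])
manip.let_go();manip.hold(.2)
manip.servo_line(P+RF@[0,0,.12],max_speed=.12)
manip.reach([.30,.30,.35],q(Rz(.5)@G))
o=manip.get_obs();print(o["time_s"],o["opening"],np.round(o["tool_pos"],3))
v=[];out=[]
for n in("top","scene"):
    im,u=snap(n,["clipper_mid"]);S=3;c=cv2.resize(cv2.cvtColor(im["color"],4),None,fx=S,fy=S,interpolation=2)
    l=u["clipper_mid"];print(n,[(round(e["confidence"],2),np.round(e["point"])) for e in l])
    for x,col in((.09,(0,0,255)),):
        cs,_=cv2.findContours((cv2.resize(sil(im,clip(0),RF,F+RF@[x,0,.018]),None,fx=S,fy=S)>.5).astype(np.uint8),0,2);cv2.drawContours(c,cs,-1,col,1)
    if l:v.append((im,l[0]["pixels"]))
    w=(proj(im,F+RF@[.09,0,.018])*S).astype(int);y=max(0,w[1]-250);out.append(c[y:y+500,w[0]-200:w[0]+200])
h=min(x.shape[0] for x in out);cv2.imwrite("pics/placed.png",np.hstack([x[:h] for x in out]))
if v:
    t=F+RF@[.09,0,.018];r=fit(v,clip,[t[0],t[1],-.178],t[2],np.radians(20));print(RF.T@(np.array([r[0][0],r[0][1],t[2]])-F),r)
```

```text
True 10.45 [0.0973 0.0003 0.017 ] [-0.59  0.39  5.38] 47.33342707157135
13.925 0.08547299722931684 [0.3  0.3  0.35]
top [(0.88, array([257., 128.]))]
scene [(0.86, array([258., 235.]))]
[0.09860242 0.00082162 0.01486897] (array([ 0.63483233, -0.00119672, -0.17709834]), np.float64(0.19909554719924927))
```

View pics/placed.png

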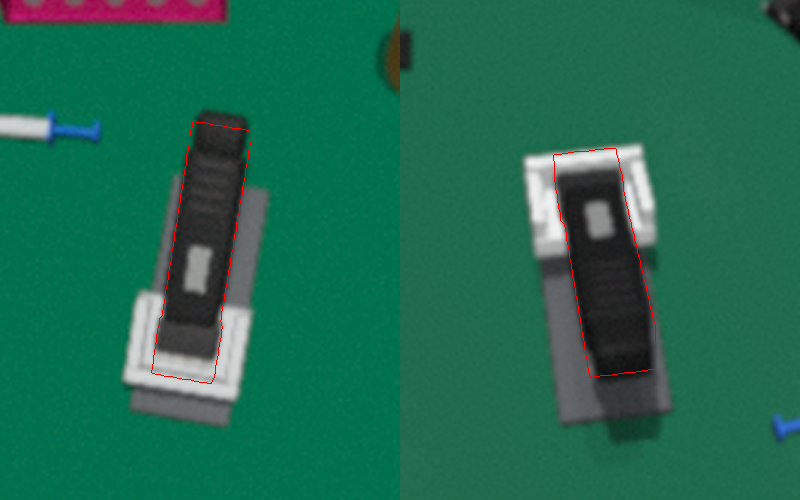

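The clipper lies flat in the rest, handle uphill (top crop (222,115)), blade inside the cheeks (188,360), about 8 mm from the stop and centred. The gripper is clear, so I'm handing it in.

```bash
python3 -c "
from h import *
print(manip.sign_off())"
```

```text
the job is handed in; nothing more can be done
None
```

The clipper is parked flat on the rest, handle uphill and centred, with the blade about 8 mm from the stop by camera estimate; it was lowered while held, the trimmer was not approached, and the job is handed in (no verdict was returned).

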